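# Open the ratchet jaw of the lamp-oil bottle rack

### The job

Free the row of oil bottles: press the jaw's yellow ratchet release with a fingertip and, keeping it pressed, push the jaw by its red tab all the way back along its bar to the stop at the green end, then let go and move clear. Only press and push from inside the pocket: do not take hold of the jaw or its tab, do not touch the bottles or the other items, and leave them standing where they are.

Things in the scene. Friction and masses are not known exactly. Their poses are not given: they have to be found in the camera images.
- rack: Fixed aluminium bottle rack, base 170 x 420 x 8 mm. Origin on the table under its middle. Its y axis runs along the bar, from the fixed end plate and the three bottles (in a row at x = -25 mm) to the green-banded open end (+y). Steel bar 30 wide, 12 thick, top 46 mm above the table, at x = +55 mm; end post at y = +194 to +206 mm, top 52 mm above the table.
- jaw (a joint): Sliding jaw along the bar, m: 0 nearest the bottles, 0.125 fully back at the stop at the green end; grows along rack +y. Starts at 0.002 to 0.045. With the release up the ratchet lets it move towards the bottles but not back (teeth every 9 mm, play 3 mm). With the release down it slides with about 2 N of friction and stays where left.
- release (a joint): Travel of the yellow ratchet release, m: 0 to 0.002 up (locked), 0.010 fully down. The ratchet is free from 0.006 on. Sprung: 3 N starts it, about 6 N at 0.006, 7.5 N fully down. It pops up when let go, so keep it down while the jaw is pushed back.
- release_button: Yellow release button, a flat cap riding on the jaw, the floor of a pocket open at the top and both sides. Origin at the centre of its top face, 72 mm above the table when up. 74 mm along rack x, 50 mm along rack y. Axes as the rack's; it travels straight down.
- pusher: Red upright tab on the jaw, the face to push. Origin on the face that looks at the button (rack -y), 28 mm along rack +y from the button's centre, 82 mm above the table. Face 56 mm wide, top 98 mm above the table. The jaw's red plate bounds the pocket on the bottles' side: its inner face is 56 mm from this face, its top 97 mm above the table.
- pusher_shell: Black shell around the back and both sides of the red tab, 64 wide, 11 thick, 51 mm high. Origin at its bottom, 47 mm above the table, 8 mm behind the tab's face. Taking hold of the tab means touching it; do not.
- jaw_pad: Black rubber pad on the jaw plate's side that faces the bottles, 140 x 4 x 80 mm, origin at its centre, 53 mm above the table. Not to be touched.
- bottle0: Amber oil bottle with white cap, diameter 56 mm, height 120 mm, standing on the rack's 8 mm base plate (bottle 0 of the row, 0 nearest the fixed end plate). Origin at the centre of its underside, z along its axis. To be left alone.
- bottle1: Amber oil bottle with white cap, diameter 56 mm, height 120 mm, standing on the rack's 8 mm base plate (bottle 1 of the row, 0 nearest the fixed end plate). Origin at the centre of its underside, z along its axis. To be left alone.
- bottle2: Amber oil bottle with white cap, diameter 56 mm, height 120 mm, standing on the rack's 8 mm base plate (bottle 2 of the row, 0 nearest the fixed end plate). Origin at the centre of its underside, z along its axis. To be left alone.
- lamp_cup: Small brass lamp cup, diameter 64, height 45 mm, on the table at the robot's side of the rack. Origin at the centre of its underside. To be left alone.
- wick_tin: Round red wick tin, diameter 60, height 35 mm, on the table at the robot's side of the rack. Origin at the centre of its underside. To be left alone.
- spare_bottle: Amber oil bottle, diameter 56, height 120 mm, standing apart to the left. Origin at the centre of its underside. To be left alone.
- offering_bowl: White offering bowl, diameter 120, height 50 mm, at the left. Origin at the centre of its underside. To be left alone.
- incense_pot: Blue incense pot, diameter 90, height 80 mm, at the right. Origin at the centre of its underside. To be left alone.

How it is judged:
By the outcome, as a careful person would: the job done as asked, in the order asked, and still so for the second after the job is handed in, with the robot touching nothing.
It also fails if it takes over 32 s, if anything falls off the work surface, if the arm or the gripper's body presses on something with over 40 N, if the wrist force passes 120 N, or if a joint passes its speed limit or range.

### The arm

A 7-joint arm with a two-finger parallel gripper is mounted at the origin on the work surface. World frame = base frame: x ahead of the robot, y to its left, z up, the work surface at z = 0. Lengths are in m, angles in degrees, forces in N, time in s.
With the tool pointing down it reaches from about 0.35 to 0.775 m from the base axis. Payload 3.1 kg.
Tool frame: the origin (TCP) lies on the centre line of the jaws, within the pads' length; the fingertips stand 17 mm ahead of it and the grasp point (between the pads) lies 2 mm behind it; z points along the fingers, y is the line along which they close (so a half turn about z gives the same grasp; the last joint's range is limited). The gripper opens to 85 mm and grips with 20 to 120 N. Pads are 22 mm wide; open, the fingers measure 114 mm over their backs; the gripper's body (76 mm by 85 mm) begins 54 mm behind the grasp point. The pads swing forward as they close: fully open they stand 13 mm farther back than shut.
Start: joints at [72.038, 17.813, 0.802, 86.603, -0.252, 75.585, -1.558], TCP at [0.148, -0.53, 0.248] pointing down, gripper open.
Joint ranges: [-154.91, 154.91], [-16.99, 109.72], [-72.82, 74.43], [7.12, 147.25], [-82.49, 262.49], [11.32, 116.49], [-174.64, 174.64]. Speed limits (degrees/s): [159.86, 159.86, 180, 180, 180, 180, 180].

### API

Orientations are given as [roll, pitch, yaw] about the fixed x, y, z axes, in that order (R = Rz(yaw) Ry(pitch) Rx(roll)).
In Python, from cell import r gives the robot as it stands.
- The arm moves only by the shell command python3 -m creep 'ROWS' [FORCE]. ROWS is JSON, a list that holds one entry, the list of rows, each a list of 7 numbers: the turn, a rotation vector about the tool's x, y, z as a fraction of full scale, then the shift along the tool's x, y, z as a fraction of full scale, then the opening, from 0 (shut) to 1 (fully open). A call has 1 to 10 rows; each row is the pose to reach, as a shift and turn from the pose commanded when the call began, along the tool's axes at that moment; what a row does not reach only later rows make up. Full scale, the value 1, is 0.25 m for a shift and pi/2 rad for a turn. A row lasts 1/12 s, in which the tool goes at most 41.7 mm and 7.16 degrees, less where a joint would pass 70% of its speed; a pose out of reach is approached as far as the arm can. A call with a number of a shift or a turn outside -1 to 1 is refused whole. A call with a gripper value outside its range is refused whole. The fingers move at their own pace and stop on an object; FORCE is the grip in N (left out, the last holds). Time passes only in rows, so rows that repeat a pose let the fingers close. It gives the time, the measured TCP pose, the force, the opening and the grip force at its end, in the units of the state.
- r.read_state(): the state, without advancing time (a new reading comes with each control period).
- r.snapshot(name): name is "scene" or "top" or "wrist"; returns (picture, depth): 480x640x3 uint8, red, green, blue; 480x640 float32, m along the optical axis (not along the pixel's ray), 0 where there is no reading.
- r.camera_params(name): a dict with "camera_matrix" (3x3 intrinsics, pixels), "extrinsics" (4x4, takes a point from world to camera coordinates); the wrist camera has in their place "T_tool_cam" (4x4, takes a point from camera to tool coordinates, whose origin is the TCP and whose axes are the flange's). Camera axes: x right, y down, z forward; pixel columns grow to the right and rows downward; lengths in m; the calibration is good to about 2 mm. A picture is of the moment at which its call begins: read the wrist's pose just before it. camera_params takes no time and is no camera call.
- r.sign_off(): hands the job in; it is judged then, once.
Trained networks look in the newest picture that a camera, given by its name, has taken for a name from the list of things; names that differ only in an ending like _2 or _b are one class to them, and where a whole thing is asked for, a point or a joint stands for the part that bears it (a point fixed in the world has none). Each returns a list of dicts, best first, with "p" (0 to 1); they miss things now and then, are a little off and sometimes report something else, mostly with a low value. They report only what shows in the picture. A call takes as long as a camera call.
- r.silhouettes(camera, label): "pixels" (480x640 bool, what is visible of it) and "box" ([left, top, width, height] in pixels, round what is visible of it).
- r.landmark_of(camera, label): "centre" ([column, row] in pixels: a listed point, or the origin of a listed thing).
The state is a dict: "clock": time; "joints": joint angles; "joint_vel": joint speeds; "effort": joint torques, N m; "eef_pos": TCP position; "tool_rot": TCP orientation; "contact_force": force on the tool from outside, world axes, zero at the start; "moment": the same for the moment, N m; "grip_width": opening from 0.0 (shut) to 1.0 (fully open); "finger_force": force on a finger pad.
Only numpy, scipy, OpenCV 4.12 (cv2) and the standard library are available. Lean on these libraries where they do the work, as an engineer would, in place of code of your own. Each camera call takes 0.05 s, during which the arm holds its last target. There are 200 camera calls.

## Working session

There is one attempt and no reset: what is moved stays moved. The work goes in short steps, Python scripts to look and compute and a shell command to move; the robot and the scene stay as the last step left them, time stands still between calls to the robot, and variables do not carry over. Pictures are saved under pics/ and viewed, at most 10 in all, crops included, and the job is handed in when it is done.

```bash
ls; mkdir -p pics; cat > h.py <<'E'
from cell import r
import numpy as np, cv2
from scipy.spatial.transform import Rotation as R
def cam(name,s=None):
    p=r.camera_params(name); K=np.array(p["camera_matrix"])
    if name=="wrist":
        s=s or r.read_state(); T=np.eye(4); T[:3,:3]=R.from_euler('xyz',s["tool_rot"],degrees=True).as_matrix(); T[:3,3]=s["eef_pos"]
        return K,T@np.array(p["T_tool_cam"])
    return K,np.linalg.inv(np.array(p["extrinsics"]))
def world(K,T,uv,d):
    uv=np.atleast_2d(uv); d=np.atleast_1d(d)
    c=np.c_[(uv[:,0]-K[0,2])/K[0,0]*d,(uv[:,1]-K[1,2])/K[1,1]*d,d]
    return c@T[:3,:3].T+T[:3,3]
def onz(K,T,uv,z):
    a=world(K,T,uv,1.)[0]-T[:3,3]; return T[:3,3]+a*(z-T[2,3])/a[2]
def pts(K,T,m,D):
    v,u=np.nonzero(m&(D>0)); return world(K,T,np.c_[u,v],D[v,u])
E
python3 - <<'E'
from h import *
np.set_printoptions(precision=4,suppress=True)
print(r.read_state())
for c in ("top","scene"):
    I,D=r.snapshot(c); cv2.imwrite(f"pics/{c}0.png",I[:,:,::-1]); K,T=cam(c)
    for l in ("rack","release_button","pusher","bottle0","jaw_pad","lamp_cup","wick_tin","pusher_shell","incense_pot"):
        for s in r.silhouettes(c,l)[:3]:
            P=pts(K,T,s["pixels"],D); print(c,l,round(s["p"],2),s["box"],len(P),np.median(P,0) if len(P) else "",P.min(0),P.max(0)) if len(P) else 0
E
```

```text
pics
{'clock': 0.0, 'joints': array([72.0374, 17.8612,  0.8011, 86.6938, -0.2551, 75.584 , -1.5592]), 'joint_vel': array([ 0.0196, -0.0163,  0.0029,  0.0428,  0.0958,  0.0162, -0.1339]), 'effort': array([ -0.0003, -37.9917,   0.1459, -23.059 ,   0.0123,   0.0137,
        -0.    ]), 'eef_pos': array([ 0.1475, -0.5291,  0.2472]), 'tool_rot': array([-179.8628,    0.0025,   15.5768]), 'contact_force': array([0.0035, 0.2079, 0.3667]), 'moment': array([ 0.0151,  0.0318, -0.0223]), 'finger_force': 0.0, 'grip_width': 0.9991813944354715}
top rack 0.83 [231.0, 178.8, 174.8, 108.6] 9091 [0.5835 0.051  0.0107] [ 0.437  -0.1909 -0.0052] [0.715  0.2484 0.1059]
top release_button 0.36 [151.1, 253.7, 44.6, 47.1] 1747 [0.4566 0.3963 0.022 ] [ 0.397   0.3276 -0.0068] [0.5167 0.4594 0.0561]
top release_button 0.2 [481.1, 263.3, 62.2, 33.4] 1574 [ 0.444  -0.4638  0.0392] [ 0.4001 -0.5465 -0.0022] [ 0.4876 -0.3725  0.0871]
top pusher 0.57 [281.6, 184.9, 8.8, 24.4] 114 [0.6481 0.1012 0.0964] [0.621  0.0914 0.0506] [0.6712 0.1113 0.1059]
top bottle0 0.7 [341.5, 242.0, 21.5, 21.9] 419 [ 0.5031 -0.0614  0.09
[... 2073 characters left out ...]
 [0.4388 0.0267 0.0312] [ 0.4128 -0.0142  0.0008] [0.5225 0.0744 0.0944]
scene lamp_cup 0.43 [322.8, 261.9, 26.7, 22.7] 487 [0.652  0.1081 0.0741] [0.617  0.0884 0.0445] [0.6808 0.1207 0.101 ]
scene wick_tin 0.63 [376.7, 252.7, 25.4, 21.6] 435 [0.4768 0.1236 0.0322] [0.4356 0.0877 0.0013] [0.4979 0.146  0.0375]
scene pusher_shell 0.93 [323.2, 260.4, 27.0, 24.2] 515 [0.6508 0.1084 0.073 ] [0.6143 0.0775 0.0186] [0.6808 0.1207 0.101 ]
scene incense_pot 0.76 [243.0, 168.8, 38.1, 35.5] 907 [ 0.457  -0.4269  0.0553] [ 0.3269 -0.6453 -0.0051] [ 0.4951 -0.3672  0.0821]
scene incense_pot 0.59 [311.4, 196.3, 15.5, 43.6] 424 [ 0.5122 -0.1108  0.0831] [ 0.4824 -0.1401  0.0101] [ 0.5225 -0.0939  0.1299]
```

```bash
python3 - <<'E'
from h import *
np.set_printoptions(precision=4,suppress=True)
a=cv2.imread("pics/top0.png")[170:310,220:420]; b=cv2.imread("pics/scene0.png")[190:340,270:420]
cv2.imwrite("pics/a.png",np.hstack([cv2.resize(a,(500,350),interpolation=2),cv2.resize(b,(300,350),interpolation=2)]))
I,D=r.snapshot("top"); K,T=cam("top")
v,u=np.mgrid[170:300,220:420]; P=world(K,T,np.c_[u.ravel(),v.ravel()],D[v,u].ravel())
C=I[v,u].reshape(-1,3).astype(np.uint8); H=cv2.cvtColor(C[None],cv2.COLOR_RGB2HSV)[0]
for n,m in (("yellow",(H[:,0]>20)&(H[:,0]<35)&(H[:,1]>120)&(P[:,2]>.055)&(P[:,2]<.08)&(P[:,0]>.56)),("red",((H[:,0]<8)|(H[:,0]>172))&(H[:,1]>140)&(P[:,2]>.088)&(P[:,0]>.5)),("green",(H[:,0]>40)&(H[:,0]<85)&(H[:,1]>90)&(P[:,2]>.03)),
  ("bar",(abs(P[:,2]-.046)<.004)&(P[:,0]>.55)&(H[:,1]<60))):
    Q=P[m].astype(np.float32); print(n,len(Q),Q.mean(0) if len(Q) else "", cv2.minAreaRect(Q[:,:2]) if len(Q)>3 else "")
E
```

```text
Traceback (most recent call last):
cv2.error: OpenCV(4.12.0) /io/opencv/modules/imgproc/src/convhull.cpp:143: error: (-215:Assertion failed) total >= 0 && (depth == CV_32F || depth == CV_32S) in function 'convexHull'
```

View pics/a.png

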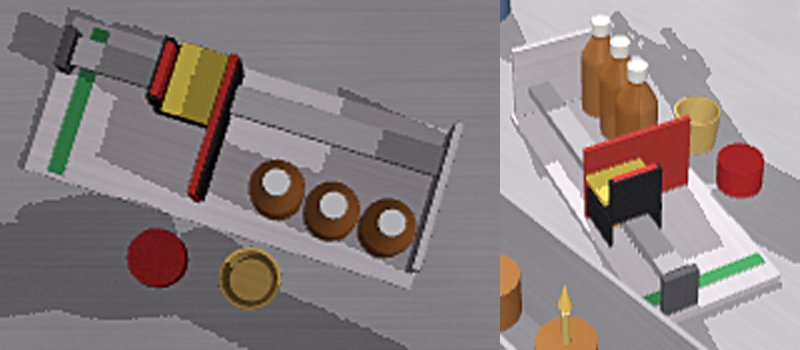

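The picture shows the rack with its green end at the left (crop 75,120). The yellow button is at (195,85), with the red tab to its left (165,70), the red plate to its right (215,125), and the three bottles by the end plate at the right.

```bash
python3 - <<'E'
from h import *
np.set_printoptions(precision=4,suppress=True)
I,D=r.snapshot("top"); K,T=cam("top")
v,u=np.mgrid[170:300,220:420]; P=world(K,T,np.c_[u.ravel(),v.ravel()],D[v,u].ravel())
C=I[v,u].reshape(-1,3).astype(np.uint8); H=cv2.cvtColor(C[None],cv2.COLOR_RGB2HSV)[0]
for n,m in (("yellow",(H[:,0]>20)&(H[:,0]<35)&(H[:,1]>120)&(P[:,2]>.055)&(P[:,2]<.08)&(P[:,0]>.56)),("red",((H[:,0]<8)|(H[:,0]>172))&(H[:,1]>140)&(P[:,2]>.088)&(P[:,0]>.5)&(P[:,2]<.11)),("green",(H[:,0]>40)&(H[:,0]<85)&(H[:,1]>90)&(P[:,2]<.03)),
  ("bar",(abs(P[:,2]-.046)<.005)&(P[:,0]>.54)&(H[:,1]<60))):
    Q=np.ascontiguousarray(P[m].astype(np.float32)); 
    if len(Q)<5: print(n,len(Q)); continue
    d=np.linalg.svd(Q[:,:2]-np.median(Q[:,:2],0),full_matrices=False)[2][0]
    print(n,len(Q),Q.mean(0),np.median(Q,0),"dir",np.degrees(np.arctan2(d[1],d[0])),cv2.minAreaRect(np.ascontiguousarray(Q[:,:2])))
I2=None
for c in ("top",):
  for l in ("release_button","pusher","rack"):
    for s in r.landmark_of(c,l)[:2]: print(l,s["p"],s["centre"],onz(K,T,s["centre"],{"release_button":.072,"pusher":.082,"rack":0}[l]))
E
```

```text
yellow 582 [0.6356 0.0725 0.0706] [0.6356 0.0731 0.0705] dir 162.70747 ((0.6359708309173584, 0.07286998629570007), (0.05045545473694801, 0.07453405857086182), 72.30380249023438)
red 287 [0.6068 0.0673 0.0972] [0.6184 0.0617 0.0973] dir -173.22833 ((0.5998280644416809, 0.0833037793636322), (0.07402573525905609, 0.14177636802196503), 72.0879135131836)
green 305 [0.6169 0.2022 0.0088] [0.6127 0.2036 0.0088] dir 162.66985 ((0.6291854381561279, 0.19803941249847412), (0.018152281641960144, 0.15865960717201233), 72.64675903320312)
bar 1389 [ 0.612  -0.0016  0.0463] [ 0.6039 -0.0264  0.0464] dir -107.44428 ((0.5952743291854858, 0.025458261370658875), (0.4059618413448334, 0.10377052426338196), 74.41957092285156)
release_button 0.73 [297.4, 204.7] [0.6309 0.0726 0.072 ]
release_button 0.3 [371.4, 263.3] [ 0.4836 -0.1107  0.072 ]
pusher 0.55 [286.9, 196.3] [0.6504 0.0981 0.082 ]
rack 0.96 [315.3, 235.1] [0.563  0.0305 0.    ]
rack 0.22 [306.9, 222.4] [0.5967 0.0526 0.    ]
```

```bash
python3 -m creep '[[[0,0,0,0.84,-0.6,0,0],[0,0,0,0.84,-0.6,0,0],[0,0,0,0.84,-0.6,0,0],[0,0,0,0.84,-0.6,0,0],[0,0,0,0.84,-0.6,0,0],[0,0,0,0.84,-0.6,0,0],[0,0,0,0.84,-0.6,0,0]]]' 30
python3 -m creep '[[[0,0,0,0.84,-0.6,0,0],[0,0,0,0.84,-0.6,0,0],[0,0,0,0.84,-0.6,0,0],[0,0,0,0.84,-0.6,0,0],[0,0,0,0.84,-0.6,0,0],[0,0,0,0.84,-0.6,0,0],[0,0,0,0.84,-0.6,0,0]]]'
python3 -m creep '[[[0,0,-0.63,0.84,-0.6,0.15,0],[0,0,-0.63,0.84,-0.6,0.15,0],[0,0,-0.63,0.84,-0.6,0.15,0],[0,0,-0.63,0.84,-0.6,0.15,0],[0,0,-0.63,0.84,-0.6,0.15,0],[0,0,-0.63,0.84,-0.6,0.15,0],[0,0,-0.63,0.84,-0.6,0.15,0],[0,0,-0.63,0.84,-0.6,0.15,0],[0,0,-0.63,0.84,-0.6,0.15,0]]]'
```

```text
clock: 1.83
eef_pos: [0.3155, -0.3216, 0.2488]
tool_rot: [-179.9, -0.3, 16.3]
contact_force: [1.2, 0.6, 0.4]
grip_width: 0.007
finger_force: 0.0
clock: 2.42
eef_pos: [0.4759, -0.1195, 0.2488]
tool_rot: [-179.8, -0.3, 16.3]
contact_force: [0.7, 0.6, 0.7]
grip_width: 0.001
finger_force: 0.0
clock: 3.17
eef_pos: [0.6338, 0.0741, 0.2096]
tool_rot: [-179.9, -0.0, 72.5]
contact_force: [1.2, -0.5, 0.5]
grip_width: -0.001
finger_force: 0.0
```

```bash
python3 - <<'E'
from h import *
np.set_printoptions(precision=4,suppress=True)
s=r.read_state(); I,D=r.snapshot("wrist"); K,T=cam("wrist",s); s=r.read_state(); print(s["eef_pos"],s["tool_rot"])
cv2.imwrite("pics/w1.png",I[:,:,::-1])
P=world(K,T,np.array([(u,v) for v in range(480) for u in range(640)]),D.ravel()); H=cv2.cvtColor(I,cv2.COLOR_RGB2HSV).reshape(-1,3)
for n,m in (("yellow",(H[:,0]>20)&(H[:,0]<35)&(H[:,1]>120)&(P[:,2]>.055)&(P[:,2]<.08)&(P[:,0]>.56)),("redtop",((H[:,0]<8)|(H[:,0]>172))&(H[:,1]>140)&(P[:,2]>.09)&(P[:,2]<.11)&(P[:,0]>.5))):
    Q=np.ascontiguousarray(P[m].astype(np.float32)); print(n,len(Q),np.median(Q,0),cv2.minAreaRect(np.ascontiguousarray(Q[:,:2])) if len(Q)>4 else 0)
    e=np.array([.302,.953]); 
    if len(Q)>4: print("along y",np.percentile((Q[:,:2]-s["eef_pos"][:2])@e,[1,10,50,90,99]))
E
```

```text
[0.6338 0.0727 0.2101] [-179.9376    0.0175   72.1659]
yellow 4910 [0.6341 0.0742 0.0693] ((0.6356868743896484, 0.072209432721138), (0.0472656786441803, 0.07282458990812302), 71.03219604492188)
along y [-0.0221 -0.0171  0.0024  0.0189  0.0226]
redtop 3926 [0.6461 0.0623 0.0967] ((0.7175512313842773, -0.028284311294555664), (0.2958519458770752, 0.335298091173172), 20.23674201965332)
along y [-0.1812 -0.1518 -0.0296  0.1394  0.1491]
```

View pics/w1.png

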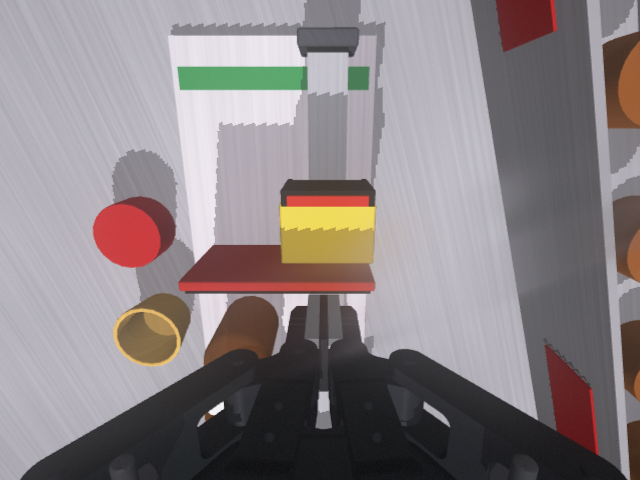

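The wrist view shows the closed fingers lined up with the button (columns 280–375, rows 205–263). The tab is just beyond it at row 200. I'll go down to just above the button, close to the tab.

```bash
python3 -m creep '[[[0,0,0,0.05,0.008,0.1,0],[0,0,0,0.05,0.008,0.2,0],[0,0,0,0.05,0.008,0.3,0],[0,0,0,0.05,0.008,0.38,0],[0,0,0,0.05,0.008,0.43,0],[0,0,0,0.05,0.008,0.45,0],[0,0,0,0.05,0.008,0.45,0],[0,0,0,0.05,0.008,0.45,0]]]'
python3 - <<'E'
from h import *
s=r.read_state(); print(s["eef_pos"],s["contact_force"],s["tool_rot"])
for c in ("scene","wrist"):
    I,D=r.snapshot(c); cv2.imwrite(f"pics/{c}2.png",I[:,:,::-1])
b=cv2.imread("pics/scene2.png")[200:320,270:390]; w=cv2.imread("pics/wrist2.png")[200:480,180:460]
cv2.imwrite("pics/b2.png",np.hstack([cv2.resize(b,(400,400),interpolation=2),cv2.resize(w,(400,400),interpolation=2)]))
E
```

```text
clock: 3.88
eef_pos: [0.6402, 0.0838, 0.0995]
tool_rot: [179.9, -0.0, 72.2]
contact_force: [-0.0, 0.8, 0.6]
grip_width: -0.003
finger_force: 0.0
[0.64019651 0.0838288  0.09949702] [-0.00532494  0.78606358  0.63471245] [ 1.79896656e+02 -4.12327914e-02  7.21879121e+01]
```

View pics/b2.png

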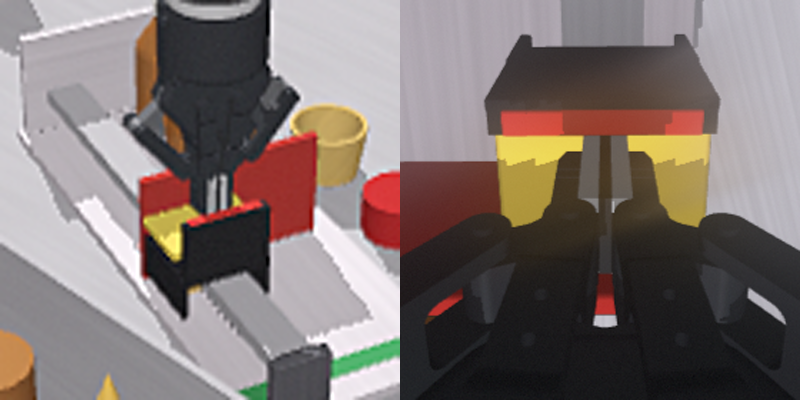

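The fingertips are in the pocket, above the button and clear of the tab. Next I press lightly to find where contact starts.

```bash
python3 -m creep '[[[0,0,0,0,0,0.02,0],[0,0,0,0,0,0.04,0],[0,0,0,0,0,0.05,0],[0,0,0,0,0,0.058,0],[0,0,0,0,0,0.058,0],[0,0,0,0,0,0.058,0]]]'
```

```text
clock: 4.48
eef_pos: [0.6398, 0.0843, 0.0845]
tool_rot: [179.9, -0.0, 72.3]
contact_force: [-0.6, 0.0, 5.0]
grip_width: 0.004
finger_force: 2.3
```

```bash
python3 -m creep '[[[0,0,0,0.008,0,0,0],[0,0,0,0.014,0,0,0],[0,0,0,0.018,0,0,0],[0,0,0,0.018,0,0,0]]]'
```

```text
clock: 4.82
eef_pos: [0.6412, 0.0885, 0.084]
tool_rot: [180.0, -0.0, 72.3]
contact_force: [-0.1, -2.1, 4.6]
grip_width: -0.001
finger_force: 2.4
```

```bash
python3 -m creep '[[[0,0,0,0.004,0,0,0],[0,0,0,0.004,0,0.01,0],[0,0,0,0.004,0,0.019,0],[0,0,0,0.004,0,0.019,0],[0,0,0,0.004,0,0.019,0]]]'
```

```text
clock: 5.23
eef_pos: [0.6415, 0.0896, 0.0797]
tool_rot: [179.9, -0.0, 72.3]
contact_force: [-0.7, -1.9, 6.5]
grip_width: -0.001
finger_force: 3.4
```

```bash
python3 -m creep '[[[0,0,0,0,0,0.006,0],[0,0,0,0.01,0,0.006,0],[0,0,0,0.03,0,0.006,0],[0,0,0,0.05,0,0.006,0],[0,0,0,0.07,0,0.006,0],[0,0,0,0.09,0,0.006,0],[0,0,0,0.11,0,0.006,0],[0,0,0,0.13,0,0.006,0],[0,0,0,0.15,0,0.006,0],[0,0,0,0.16,0,0.006,0]]]'
python3 - <<'E'
from h import *
I,D=r.snapshot("wrist"); cv2.imwrite("pics/w3.png",I[:,:,::-1])
E
```

```text
clock: 6.07
eef_pos: [0.6539, 0.129, 0.0791]
tool_rot: [179.9, -0.1, 72.3]
contact_force: [-1.1, -1.6, 9.1]
grip_width: 0.005
finger_force: 4.7
```

View pics/w3.png

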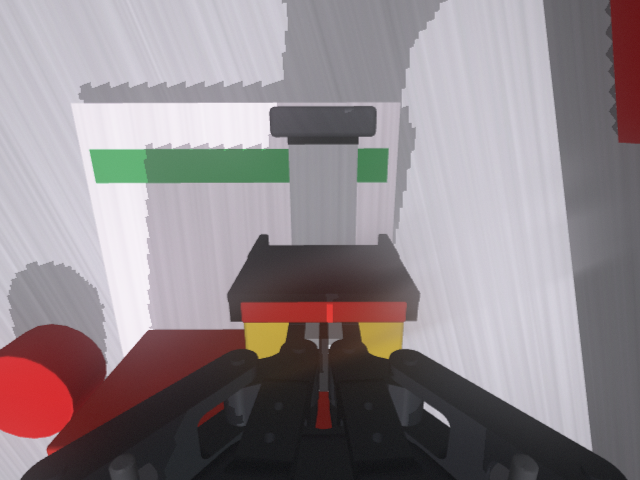

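The fingertips are against the tab (column 330, row 312) and the jaw is sliding. The post is still ahead, at row 120.

```bash
python3 -m creep '[[[0,0,0,0.02,0,0,0],[0,0,0,0.04,0,0,0],[0,0,0,0.06,0,0,0],[0,0,0,0.08,0,0,0],[0,0,0,0.1,0,0,0],[0,0,0,0.12,0,0,0],[0,0,0,0.135,0,0,0],[0,0,0,0.15,0,0,0]]]'
python3 -m creep '[[[0,0,0,0.008,0,0,0],[0,0,0,0.016,0,0,0],[0,0,0,0.024,0,0,0]]]'
```

```text
clock: 6.78
eef_pos: [0.6651, 0.1642, 0.0791]
tool_rot: [179.9, -0.1, 72.3]
contact_force: [-1.9, -1.3, 9.2]
grip_width: 0.002
finger_force: 4.7
clock: 7.03
eef_pos: [0.6669, 0.1698, 0.0791]
tool_rot: [179.9, -0.1, 72.3]
contact_force: [-1.8, -1.2, 9.2]
grip_width: 0.0
finger_force: 4.7
```

```bash
python3 -m creep '[[[0,0,0,0.008,0,0,0],[0,0,0,0.016,0,0,0],[0,0,0,0.024,0,0,0],[0,0,0,0.03,0,0,0],[0,0,0,0.03,0,0,0]]]'
```

```text
clock: 7.45
eef_pos: [0.6681, 0.1721, 0.0789]
tool_rot: [-180.0, 0.4, 72.2]
contact_force: [-6.3, -7.2, 13.1]
grip_width: -0.002
finger_force: 6.6
```

```bash
python3 -m creep '[[[0,0,0,0.008,0,0,0],[0,0,0,0.016,0,0,0],[0,0,0,0.016,0,0,0],[0,0,0,0.016,0,0,0]]]'
python3 - <<'E'
from h import *
s=r.read_state();print(s["eef_pos"],s["contact_force"])
I,D=r.snapshot("wrist"); cv2.imwrite("pics/w4.png",I[:,:,::-1])
E
```

```text
clock: 7.78
eef_pos: [0.6698, 0.1751, 0.0788]
tool_rot: [180.0, 0.5, 72.1]
contact_force: [-4.8, -6.7, 13.3]
grip_width: -0.003
finger_force: 7.1
[0.66975041 0.17508282 0.0788394 ] [-4.82051407 -6.72141638 13.30650747]
```

View pics/w4.png

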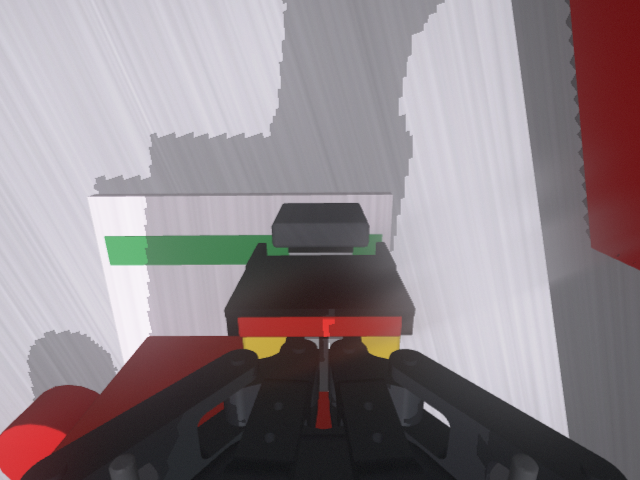

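```bash
python3 -m creep '[[[0,0,0,0.01,0,0,0],[0,0,0,0.02,0,0,0],[0,0,0,0.02,0,0,0],[0,0,0,0.02,0,0,0],[0,0,0,0.02,0,0,0]]]'
python3 - <<'E'
from h import *
np.set_printoptions(precision=4,suppress=True)
s=r.read_state();print(s["eef_pos"],s["contact_force"])
I,D=r.snapshot("top"); K,T=cam("top"); cv2.imwrite("pics/t5.png",cv2.resize(I[160:300,215:355,::-1],(600,600),interpolation=2))
for l in ("release_button","pusher","pusher_shell","rack"):
  for q in r.landmark_of("top",l)[:1]: print(l,q["p"],onz(K,T,q["centre"],{"release_button":.062,"pusher":.082,"rack":0,"pusher_shell":.047}[l]))
E
```

```text
clock: 8.25
eef_pos: [0.6698, 0.1751, 0.0789]
tool_rot: [-179.9, 1.0, 72.0]
contact_force: [-10.3, -14.2, 17.5]
grip_width: 0.001
finger_force: 14.1
[0.6698 0.1751 0.0789] [-10.2745 -14.1837  17.5435]
rack 0.87 [0.5633 0.0268 0.    ]
```

View pics/t5.png

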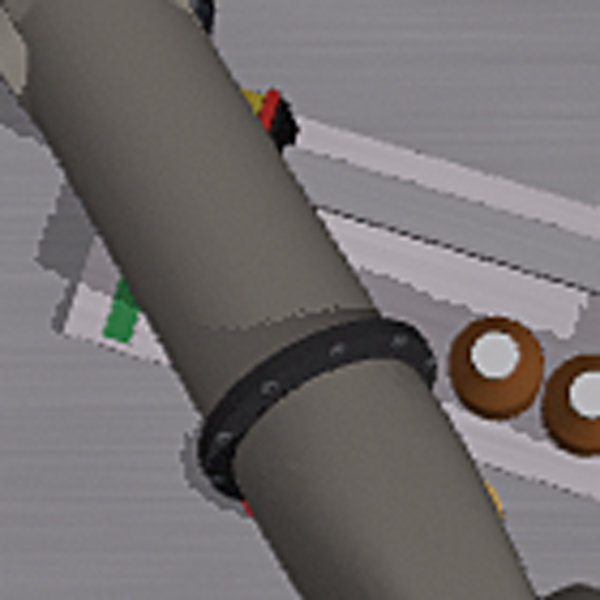

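The last push raised the force from 8 N to 17 N with no motion, so the jaw is at the stop. The top view is mostly hidden by the arm, but the bottles are still standing. I'll ease the push, lift off the button, step back inside the pocket, then rise.

```bash
python3 -m creep '[[[0,0,0,-0.016,0,0,0],[0,0,0,-0.032,0,0,0],[0,0,0,-0.032,0,0,0],[0,0,0,-0.032,0,-0.02,0],[0,0,0,-0.032,0,-0.04,0],[0,0,0,-0.032,0,-0.055,0],[0,0,0,-0.032,0,-0.055,0]]]'
```

```text
clock: 9.08
eef_pos: [0.6688, 0.1755, 0.0908]
tool_rot: [-180.0, 0.2, 72.2]
contact_force: [-1.2, -4.5, 1.7]
grip_width: -0.001
finger_force: 2.0
```

```bash
python3 -m creep '[[[0,0,0,0,0,-0.012,0],[0,0,0,-0.02,0,-0.012,0],[0,0,0,-0.04,0,-0.012,0],[0,0,0,-0.055,0,-0.012,0],[0,0,0,-0.055,0,-0.012,0]]]'
```

```text
clock: 9.5
eef_pos: [0.6647, 0.1633, 0.0941]
tool_rot: [-180.0, 0.0, 72.2]
contact_force: [-0.3, -0.7, 0.1]
grip_width: -0.003
finger_force: 0.0
```

Free of contact, so I rise now.

```bash
python3 -m creep '[[[0,0,0,0,0,-0.04,0],[0,0,0,0,0,-0.12,0],[0,0,0,0,0,-0.24,0],[0,0,0,0,0,-0.38,0],[0,0,0,0,0,-0.5,0],[0,0,0,0,0,-0.56,0],[0,0,0,0,0,-0.56,0]]]'
python3 -m creep '[[[0,0,0,-0.3,0.0,-0.1,0],[0,0,0,-0.6,0.0,-0.1,0],[0,0,0,-0.8,0.0,-0.1,0],[0,0,0,-0.8,0.0,-0.1,0],[0,0,0,-0.8,0.0,-0.1,0],[0,0,0,-0.8,0.0,-0.1,0],[0,0,0,-0.8,0.0,-0.1,0]]]'
python3 - <<'E'
from h import *
np.set_printoptions(precision=4,suppress=True)
I,D=r.snapshot("top"); K,T=cam("top"); J,_=r.snapshot("scene")
cv2.imwrite("pics/f.png",np.hstack([cv2.resize(I[170:310,220:420,::-1],(450,350),interpolation=2),cv2.resize(J[190:340,270:420,::-1],(350,350),interpolation=2)]))
v,u=np.mgrid[170:300,220:420]; P=world(K,T,np.c_[u.ravel(),v.ravel()],D[v,u].ravel())
H=cv2.cvtColor(np.ascontiguousarray(I[v,u]),cv2.COLOR_RGB2HSV).reshape(-1,3)
Q=P[(H[:,0]>20)&(H[:,0]<35)&(H[:,1]>120)&(P[:,2]>.055)&(P[:,2]<.08)&(P[:,0]>.56)]
print(len(Q),np.median(Q,0),cv2.minAreaRect(np.ascontiguousarray(Q[:,:2].astype(np.float32))) if len(Q)>4 else 0)
E
```

```text
clock: 10.08
eef_pos: [0.6671, 0.1662, 0.2411]
tool_rot: [179.5, -0.5, 72.3]
contact_force: [0.8, -0.1, 2.0]
grip_width: 0.004
finger_force: 0.0
clock: 10.67
eef_pos: [0.6034, -0.0305, 0.2587]
tool_rot: [-180.0, 0.1, 71.9]
contact_force: [-0.9, 0.4, 0.6]
grip_width: 0.001
finger_force: 0.0
561 [0.6632 0.1593 0.0724] ((0.6634548902511597, 0.16054123640060425), (0.05160645768046379, 0.07528339326381683), 73.78689575195312)
```

View pics/f.png

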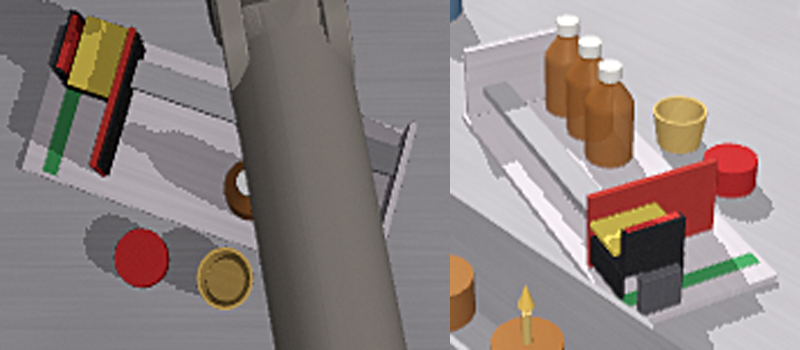

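The jaw is back against the post, with the button raised. The bottles, cup and tin are where they were, and the robot is clear.

```bash
python3 -c "
from cell import r
print(r.sign_off())"
```

```text
the job is handed in; nothing more can be done
None
```

I pushed the jaw about 92 mm back to its stop at the green end with the release held down, then let go and moved clear; in the last pictures the items in view, including the bottle row, were still standing, and the job is handed in.

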